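Third hand for a dryer door hinge

TASK

The dryer door on the folding table gets a new hinge bracket: first lay the old one, with the snapped-off ear, in the empty middle compartment of the parts tray, standing on its underside along the compartment, and let go of it. Then take the whole new bracket out of the tray and hold it up against the bare hinge pad on the door's near edge, level and centred on the pad, flange flat against it and barrel away from the door. Press with a steady push of about 10 newtons so that I can drive the screws, and finish while still holding and pressing; leave the other things on the table alone.

Things in the scene. Friction and masses are not known exactly. Their poses are not given: they have to be found in the camera images.
- new_mid (a point): New steel hinge bracket, loose, 0.3 kg, on its underside in an end compartment of the tray. Upright flange 112 long (y) x 40 high x 6; from it two cheeks run 38 to -x, 34 high, outer faces 36 mm apart (y = -18, +18), an 18 mm barrel between them. One level underside. Point: midway between cheeks, 17 above the underside, 22 from cheek ends and from flange back (x = +22). z up. Grip cheeks across y.
- new_back (a point): The middle of the back face of the new bracket's flange: 22 mm to +x of new_mid and 3 mm above it (20 mm above the underside). x points out of the back face, towards whatever it is pressed on; y runs along the flange, z is up. The screw slots are in the two ears of the flange, beyond the cheeks.
- old_mid (a point): The old hinge bracket, loose, 0.27 kg, on its underside on the table in front of the door. Shape, size, point and axes as for new_mid, but its +y ear is snapped off: the flange runs from y = -56 to y = +30 mm only.
- pad_face (a point): Middle of the outer face of the bare hinge pad on the door's near edge: bare metal, 124 mm long, 44 high, 3 proud, four small screw holes; its upper flap, as long, shows on the door's top face. Middle 60 mm above the table. x points into the door (the way to press), y along the edge, z up. Rigid. The pad 240 mm along the edge has its bracket on, as the new one must sit.
- door: Dryer door, white steel with a window, lying flat on rubber blocks; 400 mm along its y, 420 mm along its x, underside 35 mm and top 85 mm above the table (gasket to 91 mm). Origin on the table below the middle of the hinge edge; x points from that edge across the door, away from the robot. Does not move.
- tray_mid (a point): Centre of the floor, 4 mm above the table, of the middle (empty) compartment of the grey parts tray. The tray does not move: 202 mm along its x, 148 along its y, 24 high, walls 4; three compartments side by side at x = -66, 0, +66 mm, each 62 (x) by 140 (y) inside. One end one holds the new bracket, the other the screw box.
- screws: Clear open box of screws, 48 x 90 x 20 mm, in an end compartment of the tray; origin under its centre. Leave it alone.
- driver: Black-handled screwdriver lying on the table; origin under its middle. Leave it alone.
- cleaner: White bottle of cleaner, 64 mm diameter, 170 mm high; origin under its centre. Leave it alone.
- tape: Grey roll of tape lying flat, 100 mm diameter, 45 mm high; origin under its centre. Leave it alone.
Things that resemble listed ones, but are neither listed nor needed, are in the scene too. Leave any green, pink or turquoise look-alike of the part that bears new_mid alone.

How it is judged:
By the outcome, as a careful person would: the job done as asked, in the order asked, and still so for the second after the job is handed in, while the arm keeps its last pose, push and grip.
It also fails if it takes over 67 s, if anything falls off the work surface, if the arm or the gripper's body presses on something with over 40 N, if the wrist force passes 120 N, or if a joint passes its speed limit or range.

ROBOT

A 7-joint arm with a two-finger parallel gripper is mounted at the origin on the work surface. World frame = base frame: x ahead of the robot, y to its left, z up, the work surface at z = 0. Lengths are in m, angles in rad, forces in N, time in s.
With the tool pointing down it reaches from about 0.425 to 0.925 m from the base axis. Payload 6.8 kg.
Tool frame: the origin (TCP) lies midway between the tips of the shut fingers; the grasp point (between the pads) lies 19 mm behind it; z points along the fingers, y is the line along which they close (so a half turn about z gives the same grasp; the last joint's range is limited). The gripper opens to 85 mm and grips with 20 to 120 N. Pads are 22 mm wide; open, the fingers measure 114 mm over their backs; the gripper's body (76 mm by 85 mm) begins 54 mm behind the grasp point. The pads swing forward as they close: fully open they stand 13 mm farther back than shut.
Start: joints at [-1.221, 0.477, 0.022, 1.555, -0.011, 1.109, -0.083], TCP at [0.298, 0.606, 0.231] pointing down, gripper open.
Joint ranges: [-2.96, 2.96], [-0.34, 2.1], [-1.41, 1.46], [0.24, 2.44], [-1.37, 4.51], [0.17, 1.92], [-2.96, 2.96]. Speed limits (rad/s): [2.39, 2.39, 3.14, 3.14, 3.14, 3.14, 3.14].

INTERFACE

Orientations are given as a rotation vector (axis times angle).
In Python, from bench import r gives the robot as it stands.
- The arm moves only by the tool servo_tool, never from a script. Its arguments are lists of equal length, an entry for each row: "turn": the turn, a rotation vector about the world's x, y, z in units of 5 degrees (1.0 is 5 degrees), a list of three; "slide": the shift along the world's x, y, z in units of 30 mm (1.0 is 30 mm), a list of three; "hand": the opening, from 0 (shut) to 1 (fully open). In form: {"turn": [[rx, ry, rz], ...], "slide": [[dx, dy, dz], ...], "hand": [hand, ...]}. A call has 1 to 8 rows; each row is the pose to reach, as a shift and turn from the pose commanded when the call began; what a row does not reach only later rows make up. A row lasts 1/8 s, in which the tool goes at most 62.5 mm and 10.7 degrees, less where a joint would pass 70% of its speed; a pose out of reach is approached as far as the arm can. A call with a gripper value outside its range is refused whole. The fingers move at their own pace and stop on an object; "squeeze" is the grip in N (left out, the last holds). Time passes only in rows, so rows that repeat a pose let the fingers close. It gives the time, the measured TCP pose, the force, the opening and the grip force at its end, in the units of the state.
- r.get_obs(): the state, without advancing time (a new reading comes with each control period).
- r.grab_frame(name): name is "scene" or "top" or "wrist"; returns (picture, depth): 420x560x3 uint8, red, green, blue; 420x560 float32, m along the optical axis (not along the pixel's ray), 0 where there is no reading.
- r.get_calibration(name): a dict with "fovy" (degrees; the focal length in pixels is half the picture's height over the tangent of half this angle, whatever the lens; pixels are square), "cx", "cy" (the principal point, pixels), "R" (3x3) and "t" (3): a world point X has camera coordinates R X + t. Camera axes: x right, y down, z forward; pixel columns grow to the right and rows downward; lengths in m; the calibration is good to about 2 mm. A picture is of the moment at which its call begins: read the wrist's pose just before it. get_calibration takes no time and is no camera call; for the wrist camera it gives the pose at the moment of the call.
- r.hand_in(): hands the job in; it is judged then, once.
The state is a dict: "clock": time; "joints": joint angles; "qvel": joint speeds; "tau": joint torques, N m; "tcp_pos": TCP position; "orientation": TCP orientation; "contact_force": force on the tool from outside, world axes, zero at the start; "moment": the same for the moment, N m; "grip_width": finger opening in m; "gripper_force": force on a finger pad.
Only numpy, scipy, OpenCV 4.12 (cv2) and the standard library are available. Lean on these libraries where they do the work, as an engineer would, in place of code of your own. Each camera call takes 0.05 s, during which the arm holds its last target. There are 200 camera calls.

## Working session

There is one attempt and no reset: what is moved stays moved. The work goes in short steps, Python scripts to look and compute and a tool call to move; the robot and the scene stay as the last step left them, time stands still between calls to the robot, and variables do not carry over. Pictures are saved under pics/ and viewed, at most 10 in all, crops included, and the job is handed in when it is done.

Besides the shell and the picture viewer there is one more tool, called after "Emit:" in YAML: its name, and indented under it one key for each argument. servo_tool: Moves the arm, as the interface text tells. Its arguments: {"type":"object","properties":{"turn":{"type":"array"},"slide":{"type":"array"},"hand":{"type":"array"},"squeeze":{"type":"number"}},"required":["turn","slide","hand"]}

```bash
mkdir -p pics; cat > h.py <<'E'
import numpy as np, cv2
from bench import r
def grab(n):
    c=r.get_calibration(n); im,d=r.grab_frame(n); return im,d,c
def cloud(d,c):
    h,w=d.shape; f=h/2/np.tan(np.radians(c["fovy"])/2)
    u,v=np.meshgrid(np.arange(w),np.arange(h))
    P=np.stack([(u-c["cx"])/f*d,(v-c["cy"])/f*d,d],-1)
    W=(P-np.array(c["t"]))@np.array(c["R"]); W[d<=0]=np.nan
    return W
def save(n,im): cv2.imwrite("pics/"+n+".png",im[...,::-1])
E
python3 - <<'E'
from h import *
for n in("top","scene"):
    im,d,c=grab(n); np.savez("/tmp/"+n,im=im,W=cloud(d,c)); save(n,cv2.resize(im,(800,600)))
    print(n,c,(d>0).mean())
o=r.get_obs(); print(o)
E
```

```text
top {'fovy': 47.900183593290855, 'cx': 278.2798441684334, 'cy': 207.20425375916932, 'R': array([[ 0.00406222, -0.99991154, -0.01266538],
       [-0.99774885, -0.00320498, -0.06698483],
       [ 0.06693831,  0.01290897, -0.9976736 ]]), 't': array([0.02095179, 0.52184488, 1.42332565])} 0.9961139455782313
scene {'fovy': 48.21316773094003, 'cx': 279.00721060470465, 'cy': 216.5571023494104, 'R': array([[-0.71322615,  0.70087002,  0.00947015],
       [ 0.44155555,  0.45975092, -0.77049191],
       [-0.54436859, -0.54535338, -0.63737942]]), 't': array([ 0.34349487, -0.2033173 ,  1.52936358])} 0.9960331632653061
{'clock': 0.1, 'joints': array([-1.22108897,  0.47773054,  0.02234475,  1.55630432, -0.01149691,
        1.10928821, -0.08311575]), 'qvel': array([ 0.00157056, -0.00202279,  0.00068399, -0.00100961, -0.00099766,
        0.00102238, -0.00018412]), 'tau': array([ 3.47593923e-03, -5.97760928e+01,  1.61302663e+00, -2.81954312e+01,
        1.27623189e-02,  5.05189309e-03,  8.63360924e-06]), 'tcp_pos': array([0.29812394, 0.6050323 , 0.23043457]), 'orientation': array([-7.12796029e-01, -3.05940773e+00,  2.48672699e-03]), 'contact_force': array([-0.03162183, -0.317419  , -0.01475211]), 'moment': array([ 0.0369076 , -0.01158977,  0.03652909]), 'gripper_force': 0.0, 'grip_width': 0.0852838600870225}
```

View pics/top.png

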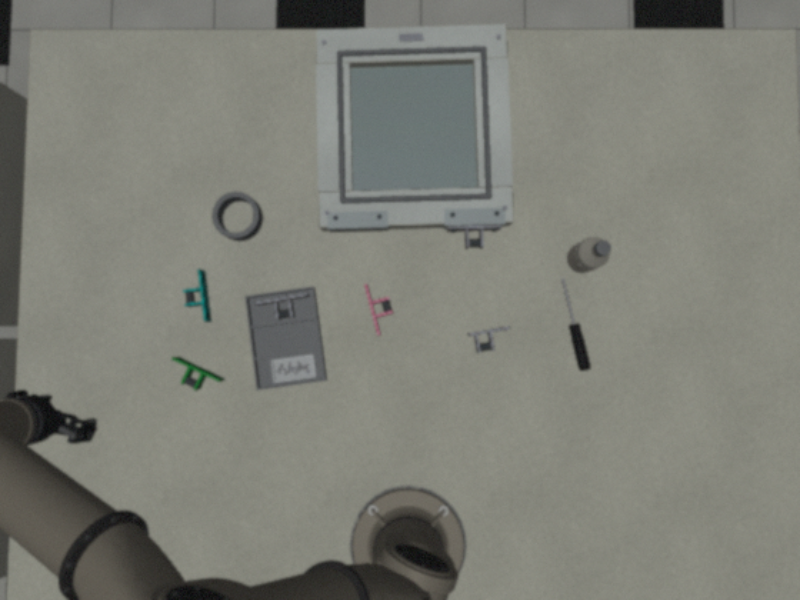

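View pics/scene.png

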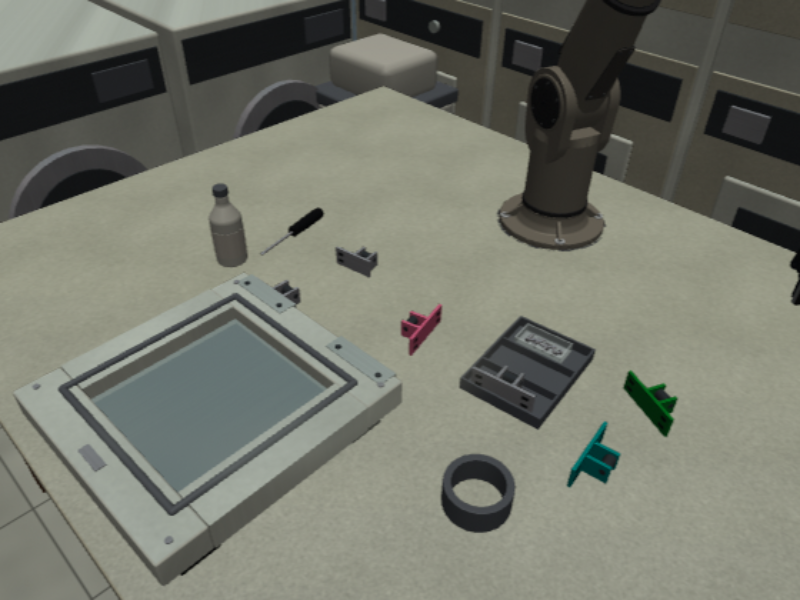

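The top view shows the old bracket at (485,340), with its intact ear to the right. The new bracket is in the tray's far compartment at (287,303), and the middle compartment at about (288,338) is empty. The bare pad is the left one at (357,218).

```bash
python3 - <<'E'
from h import *
from scipy.spatial.transform import Rotation as Ro
z=np.load("/tmp/top.npz"); W=z["W"]; s=.7
def reg(n,x0,x1,y0,y1,zl,zh):
    P=W[int(y0*s):int(y1*s),int(x0*s):int(x1*s)].reshape(-1,3); P=P[(P[:,2]>zl)&(P[:,2]<zh)]
    (c,wh,a)=cv2.minAreaRect(P[:,:2].astype(np.float32)*1000)
    print(n,len(P),np.round(P.mean(0),4),"rect",np.round(c,1),np.round(wh,1),round(a,2), "zmax",P[:,2].max().round(4))
    return P
reg("old",460,520,318,360,.012,.06)
reg("oldflange",460,520,318,360,.036,.06)
reg("tray",235,335,280,400,.010,.06)
reg("new",255,315,286,325,.028,.07)
reg("doortop",310,520,22,232,.078,.1)
print("table z",np.nanmedian(W[230:250,150:170,2]))
for n,p in dict(old=(485,342),tray=(288,338),pad=(357,217),new=(287,305)).items(): print(n,W[int(p[1]*s),int(p[0]*s)])
c=r.get_calibration("wrist"); o=r.get_obs(); R=np.array(c["R"]); Rt=Ro.from_rotvec(o["orientation"]).as_matrix()
cam=-R.T@c["t"]; print("cam in tool",Rt.T@(cam-o["tcp_pos"]),"\n",(R@Rt).round(3),c["fovy"]); print(Rt.round(3))
E
```

```text
old 174 [ 0.4304 -0.1639  0.033 ] rect [ 429.2 -171.9] [43.9 82.4] 10.51 zmax 0.0483
oldflange 60 [ 0.4448 -0.1706  0.0402] rect [ 430.4 -172.7] [41.8 80.5] 10.51 zmax 0.0483
tray 1052 [0.4345 0.2601 0.0235] rect [433.9 256.6] [206.9 161.1] 9.32 zmax 0.054
new 199 [0.5015 0.2658 0.0383] rect [498.7 266.5] [ 66.7 112.6] 8.05 zmax 0.054
doortop 11095 [ 0.8665 -0.01    0.086 ] rect [868.9  -9.4] [430.  401.1] 1.67 zmax 0.0999
table z -0.00013464633977507115
old [ 0.42582975 -0.16373302 -0.00180316]
tray [4.33320309e-01 2.60644468e-01 2.19184393e-04]
pad [0.68228515 0.10855886 0.08379126]
new [0.50389344 0.263744   0.00614991]
cam in tool [ 8.10946522e-02  9.92974185e-05 -1.43799020e-01] 
 [[-0.     1.     0.001]
 [-0.95  -0.    -0.313]
 [-0.313 -0.001  0.95 ]] 58.23582385116348
[[-0.897  0.442 -0.001]
 [ 0.442  0.897 -0.001]
 [-0.    -0.002 -1.   ]]
```

Emit:
servo_tool:
  turn:
    - [0,0,0.85]
    - [0,0,1.7]
    - [0,0,2.55]
    - [0,0,3.4]
    - [0,0,4.25]
    - [0,0,5.1]
    - [0,0,5.95]
    - [0,0,6.8]
  slide:
    - [0.63,-1.44,-0.2]
    - [1.27,-2.9,-0.4]
    - [1.9,-4.3,-0.6]
    - [2.5,-5.75,-0.8]
    - [3.2,-7.2,-1]
    - [3.8,-8.6,-1.2]
    - [4.4,-10.1,-1.4]
    - [5.07,-11.5,-1.6]
  hand: [1,1,1,1,1,1,1,1]

```text
clock: 1.1
tcp_pos: [0.4506, 0.2588, 0.1829]
orientation: [0.217, -3.134, 0.0]
contact_force: [0.6, -0.2, -0.2]
grip_width: 0.0855
gripper_force: 0.0
```

Emit:
servo_tool:
  turn:
    - [0,0,0]
    - [0,0,0]
  slide:
    - [0,0,0]
    - [0,0,0]
  hand: [1,1]

```text
clock: 1.35
tcp_pos: [0.4501, 0.261, 0.1832]
orientation: [0.212, -3.134, -0.001]
contact_force: [-0.2, -0.3, 0.3]
grip_width: 0.0856
gripper_force: 0.0
```

```bash
python3 - <<'E'
from h import *
im,d,c=grab("wrist"); W=cloud(d,c); np.savez("/tmp/w1",im=im,W=W); save("w1",im)
o=r.get_obs(); print(o["tcp_pos"],o["orientation"])
def rect(n,P): 
    q=cv2.minAreaRect(P[:,:2].astype(np.float32)*1000); print(n,len(P),np.round(P.mean(0),4),np.round(q[0],1),np.round(q[1],1),round(q[2],2))
P=W.reshape(-1,3); P=P[np.isfinite(P[:,0])&(abs(P[:,0]-.45)<.2)&(abs(P[:,1]-.26)<.13)]
rect("tray",P[(P[:,2]>.015)&(P[:,2]<.028)])
rect("newtop",P[(P[:,2]>.0395)&(P[:,2]<.06)&(P[:,0]>.45)])
rect("new",P[(P[:,2]>.031)&(P[:,2]<.06)&(P[:,0]>.45)])
print(np.histogram(P[:,2],bins=np.arange(-.004,.06,.004)))
E
```

```text
[0.44993317 0.26168907 0.18331515] [ 2.14529092e-01 -3.13404829e+00 -9.40273013e-04]
tray 12464 [0.4222 0.2631 0.0226] [496.6 277. ] [341.9 159.9] 11.77
newtop 1769 [0.5418 0.2927 0.0438] [560.4 321.4] [220.4  90.3] 47.99
new 3570 [0.5318 0.2882 0.0397] [561.9 319.1] [223.1  93. ] 45.71
(array([ 3244, 55077, 23913,  3875,  1967,  2219,  3475,  6140,   581,
         785,   991,   529,  1087,     1,     0]), array([-0.004,  0.   ,  0.004,  0.008,  0.012,  0.016,  0.02 ,  0.024,
        0.028,  0.032,  0.036,  0.04 ,  0.044,  0.048,  0.052,  0.056]))
```

View pics/w1.png

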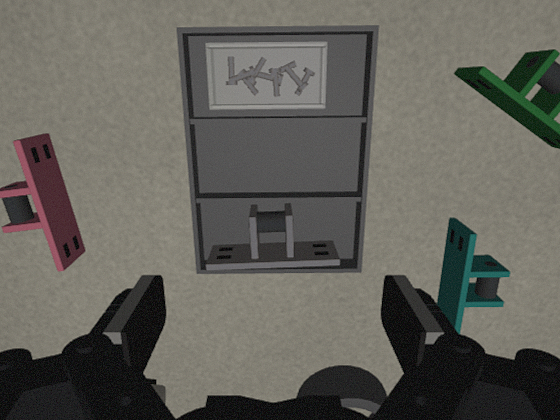

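The wrist picture shows the tray at (178–378, 27–273). The new bracket is in the compartment nearest the fingers, with cheek tops at about (255,230) and (288,230), and the middle compartment (277,157) is empty.

```bash
cat >> h.py <<'E'
def rect(n,P):
    P=P[np.isfinite(P[:,0])]; q=cv2.minAreaRect(P[:,:2].astype(np.float32)*1000); print(n,len(P),np.round(P.mean(0),4),np.round(q[0],1),np.round(q[1],1),round(q[2],2)); return q
def yaw_fit(P,b):
    # bracket points: top flange strip + cheeks; returns flange line angle
    v=cv2.fitLine(P[:,:2].astype(np.float32),cv2.DIST_HUBER,0,.001,.001).ravel(); v=v*np.sign([v[1]]*2+[1,1]) if v[1]<0 else v
    print(b,"yaw",np.degrees(np.arctan2(-v[0],v[1])).round(2),v[2:])
E
python3 - <<'E'
from h import *
z=np.load("/tmp/w1.npz"); W=z["W"]; Z=W[...,2]
def box(x0,x1,y0,y1,zl,zh):
    P=W[y0:y1,x0:x1].reshape(-1,3); return P[(P[:,2]>zl)&(P[:,2]<zh)]
rect("tray rim",box(172,384,20,280,.0215,.028))
P=box(200,350,195,275,.041,.05); rect("flange top",P); yaw_fit(P,"fl")
rect("cheeks+fl",box(200,350,195,275,.034,.05))
P=box(240,302,200,240,.034,.041); rect("cheek tops",P)
# plane-based corner picks via ray: middle compartment floor corners
rect("mid floor",box(196,362,125,194,.001,.008))
for p in [(180,30),(376,29),(199,270),(360,270)]: print(p,W[p[1],p[0]])
E
```

```text
tray rim 8485 [0.4148 0.2596 0.0245] [432.5 263.3] [203.1 148.5] 8.19
flange top 1100 [0.5135 0.2699 0.0445] [514.2 269.9] [  7. 112.] 10.3
fl yaw 9.96 [0.51612705 0.25421286]
cheeks+fl 2318 [0.5056 0.2685 0.0411] [495.7 266.7] [ 44.8 112. ] 9.86
cheek tops 489 [0.4835 0.2649 0.0379] [484.2 264.4] [21.7 36.1] 8.87
mid floor 11010 [0.4334 0.2634 0.0051] [434.1 263.6] [ 59.5 140.7] 8.11
(180, 30) [0.34478714 0.17839425 0.02530137]
(376, 29) [0.32496929 0.32016527 0.02610817]
(199, 270) [0.53927462 0.20654387 0.02466655]
(360, 270) [0.5195476  0.34927085 0.02530861]
```

Emit:
servo_tool:
  turn:
    - [0,0,-0.3]
    - [0,0,-0.6]
    - [0,0,-0.9]
    - [0,0,-1.2]
    - [0,0,-1.2]
    - [0,0,-1.2]
    - [0,0,-1.2]
  slide:
    - [1,-1.1,0.2]
    - [2,-2.2,0.4]
    - [3,-3.3,0.6]
    - [4,-4.4,0.8]
    - [5,-5.4,0.9]
    - [5,-5.4,0.9]
    - [5,-5.4,0.9]
  hand: [1,1,1,1,1,1,1]

```text
clock: 2.28
tcp_pos: [0.5998, 0.1006, 0.21]
orientation: [0.052, -3.14, -0.001]
contact_force: [-0.4, 1.0, -0.1]
grip_width: 0.0857
gripper_force: 0.0
```

```bash
python3 - <<'E'
from h import *
im,d,c=grab("wrist"); W=cloud(d,c); np.savez("/tmp/w2",im=im,W=W); save("w2",im)
P=W.reshape(-1,3); P=P[np.isfinite(P[:,0])]
Q=P[(P[:,2]>.08)&(P[:,2]<.095)&(P[:,0]>.6)&(P[:,0]<.70)]
for y in np.arange(-.12,.2,.02):
    s=Q[abs(Q[:,1]-y)<.004]
    if len(s)>5: print(round(y,2),np.percentile(s[:,0],[0,2,10]).round(4),np.median(s[:,2]).round(4))
F=P[(P[:,2]>.04)&(P[:,2]<.078)&(P[:,0]>.6)&(P[:,0]<.70)]; print("face",len(F)); 
if len(F): print(np.percentile(F,[0,10,50,90,100],axis=0).round(4))
o=r.get_obs(); print(o["tcp_pos"],o["orientation"])
E
```

```text
-0.12 [0.6877 0.6883 0.6898] 0.0871
-0.1 [0.6577 0.6587 0.6623] 0.0872
-0.08 [0.6569 0.658  0.6623] 0.0873
-0.06 [0.6651 0.6656 0.667 ] 0.0861
-0.04 [0.6644 0.665  0.6663] 0.0861
-0.02 [0.6642 0.6647 0.6654] 0.086
0.0 [0.6632 0.6634 0.6639] 0.0851
0.02 [0.6625 0.6635 0.6648] 0.086
0.04 [0.6622 0.6626 0.6642] 0.0861
0.06 [0.6583 0.6589 0.6596] 0.0874
0.08 [0.6579 0.6582 0.659 ] 0.0872
0.1 [0.657  0.6575 0.6585] 0.0872
0.12 [0.6565 0.657  0.6578] 0.0871
0.14 [0.6559 0.6564 0.6577] 0.0872
0.16 [0.6551 0.6558 0.6568] 0.087
0.18 [0.6575 0.6585 0.6604] 0.0859
face 9248
[[ 0.6201 -0.1221  0.04  ]
 [ 0.6472 -0.1157  0.0442]
 [ 0.6586  0.027   0.0579]
 [ 0.6658  0.3244  0.0739]
 [ 0.7     0.3597  0.078 ]]
[0.59949572 0.10093793 0.20999903] [ 5.33639791e-02 -3.14010868e+00 -1.43758261e-03]
```

View pics/w2.png

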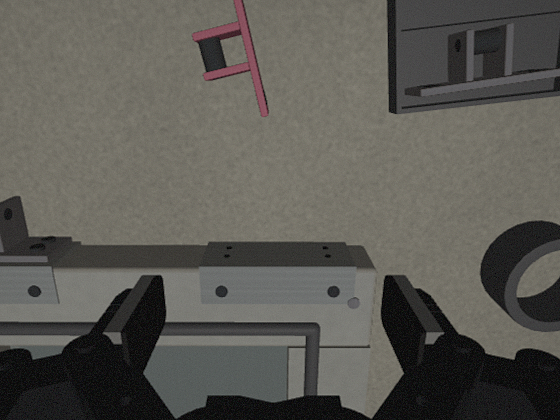

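The bare pad's outer face is at (202–355, 242–268), with four small holes. Its flap is below, and the pad that still has its bracket is at far left.

```bash
python3 - <<'E'
from h import *
z=np.load("/tmp/w2.npz"); W=z["W"]; 
f=W[272:300,190:370].reshape(-1,3); print("flap z steps",[ (x,W[285,x,2].round(4),W[285,x,1].round(4)) for x in list(range(196,210,2))+list(range(348,364,2))])
F=W[238:264,190:370].reshape(-1,3); F=F[(F[:,2]>.045)&(F[:,2]<.078)]
F=F[(abs(F[:,1]-.105)<.05)]; A=np.c_[F[:,1]-.105,F[:,2]-.06,np.ones(len(F))]
k=np.linalg.lstsq(A,F[:,0],rcond=None)[0]; res=F[:,0]-A@k; print("face",k,res.std(),len(F), "yaw",np.degrees(np.arctan(-k[0])))
im=z["im"].astype(int).sum(2)
for row in(250,256,285): print(row,[(x,im[row-2:row+3,x].mean().astype(int)) for x in list(range(194,214,2))+list(range(344,364,2))])
print([(x,W[255,x].round(4).tolist()) for x in(203,206,280,350,354)])
E
```

```text
flap z steps [(196, np.float64(0.0866), np.float64(0.0417)), (198, np.float64(0.0859), np.float64(0.0432)), (200, np.float64(0.0856), np.float64(0.0447)), (202, np.float64(0.0865), np.float64(0.0465)), (204, np.float64(0.0868), np.float64(0.0482)), (206, np.float64(0.0885), np.float64(0.0501)), (208, np.float64(0.0871), np.float64(0.0514)), (348, np.float64(0.0868), np.float64(0.1636)), (350, np.float64(0.0868), np.float64(0.1652)), (352, np.float64(0.088), np.float64(0.1665)), (354, np.float64(0.0871), np.float64(0.1684)), (356, np.float64(0.0855), np.float64(0.1704)), (358, np.float64(0.0864), np.float64(0.1717)), (360, np.float64(0.0866), np.float64(0.1733)), (362, np.float64(0.0856), np.float64(0.1752))]
face [-3.09270199e-02 -3.51813617e-04  6.57723942e-01] 0.0003172295074724442 1966 yaw 1.7714230799114143
250 [(194, np.int64(180)), (196, np.int64(179)), (198, np.int64(173)), (200, np.int64(183)), (202, np.int64(174)), (204, np.int64(178)), (206, np.int64(156)), (208, np.int64(154)), (210, np.int64(157)), (212, np.int64(161)), (344, np.int64(163)), (346, np.int64(161)), (348, np
[... 521 characters left out ...]
)), (356, np.int64(180)), (358, np.int64(169)), (360, np.int64(170)), (362, np.int64(174))]
285 [(194, np.int64(370)), (196, np.int64(364)), (198, np.int64(370)), (200, np.int64(336)), (202, np.int64(329)), (204, np.int64(325)), (206, np.int64(325)), (208, np.int64(324)), (210, np.int64(326)), (212, np.int64(327)), (344, np.int64(342)), (346, np.int64(337)), (348, np.int64(337)), (350, np.int64(335)), (352, np.int64(334)), (354, np.int64(347)), (356, np.int64(367)), (358, np.int64(366)), (360, np.int64(365)), (362, np.int64(367))]
[(203, [0.662, 0.0436, 0.0631]), (206, [0.6599, 0.0469, 0.0673]), (280, [0.6579, 0.1088, 0.0673]), (350, [0.6561, 0.1674, 0.067]), (354, [0.6586, 0.1722, 0.0615])]
```

Emit:
servo_tool:
  turn:
    - [0,0,0.3]
    - [0,0,0.6]
    - [0,0,0.9]
    - [0,0,1.2]
    - [0,0,1.6]
    - [0,0,1.6]
    - [0,0,1.6]
    - [0,0,1.6]
  slide:
    - [-0.9,-1.5,0]
    - [-1.8,-3,-0.3]
    - [-2.7,-4.5,-0.6]
    - [-3.6,-6,-0.9]
    - [-4.5,-7.5,-1]
    - [-5.5,-9,-1]
    - [-5.5,-9,-1]
    - [-5.5,-9,-1]
  hand: [1,1,1,1,1,1,1,1]

```text
clock: 3.32
tcp_pos: [0.436, -0.1698, 0.1805]
orientation: [-0.271, 3.129, 0.001]
contact_force: [0.7, 0.9, -0.1]
grip_width: 0.0857
gripper_force: 0.0
```

```bash
python3 - <<'E'
from h import *
im,d,c=grab("wrist"); W=cloud(d,c); np.savez("/tmp/w3",im=im,W=W); save("w3",im)
P=W.reshape(-1,3); P=P[np.isfinite(P[:,0])]
P=P[(abs(P[:,0]-.43)<.06)&(abs(P[:,1]+.168)<.08)&(P[:,2]<.07)]
Q=P[P[:,2]>.0365]; rect("flange top",Q); yaw_fit(Q,"fl")
rect("all",P[P[:,2]>.029]); rect("cheeks",P[(P[:,2]>.029)&(P[:,2]<.0365)])
o=r.get_obs(); print(o["tcp_pos"],o["orientation"])
E
```

```text
flange top 950 [ 0.4476 -0.1679  0.0405] [ 430.4 -171.2] [42.9 85.7] 9.98
fl yaw 10.19 [ 0.44762743 -0.16791371]
all 2239 [ 0.4355 -0.1644  0.0364] [ 429.9 -171.3] [43.9 85.7] 9.98
cheeks 1289 [ 0.4266 -0.1618  0.0333] [ 427.4 -172. ] [38.8 85. ] 10.05
[ 0.43636329 -0.16952126  0.18045734] [-2.72479649e-01  3.12902461e+00  9.15967844e-04]
```

View pics/w3.png

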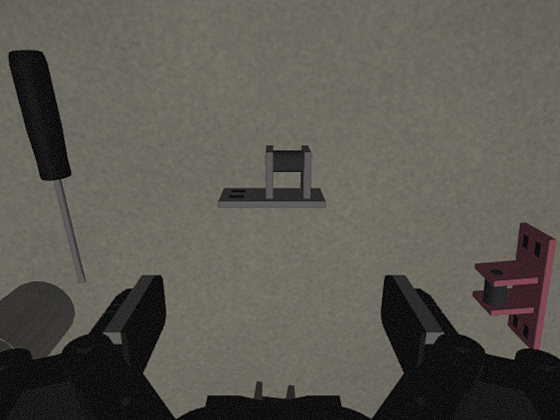

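The old bracket is at (219–325, 146–207), with its intact ear at left and nothing in the fingers' way. Descending now.

Emit:
servo_tool:
  turn:
    - [0,0,0]
    - [0,0,0]
    - [0,0,0]
    - [0,0,0]
    - [0,0,0]
    - [0,0,0]
    - [0,0,0]
    - [0,0,0]
  slide:
    - [-0.29,0.37,-0.5]
    - [-0.29,0.37,-1.7]
    - [-0.29,0.37,-2.9]
    - [-0.29,0.37,-4.1]
    - [-0.29,0.37,-5]
    - [-0.29,0.37,-5.6]
    - [-0.29,0.37,-5.95]
    - [-0.29,0.37,-5.95]
  hand: [1,1,1,1,1,1,1,1]

```text
clock: 4.38
tcp_pos: [0.427, -0.1594, 0.0014]
orientation: [0.27, -3.129, -0.001]
contact_force: [0.4, 0.1, 1.1]
grip_width: 0.0855
gripper_force: 0.0
```

Emit:
servo_tool:
  turn:
    - [0,0,0]
    - [0,0,0]
    - [0,0,0]
    - [0,0,0]
    - [0,0,0]
    - [0,0,0]
    - [0,0,0]
    - [0,0,0]
  slide:
    - [0,0,0]
    - [0,0,0]
    - [0,0,0]
    - [0,0,0]
    - [0,0,0]
    - [0,0,0]
    - [0,0,0]
    - [0,0,0]
  hand: [0.3,0.3,0.3,0.3,0.3,0.3,0.3,0.3]
  squeeze: 60

```text
clock: 5.38
tcp_pos: [0.4272, -0.1604, 0.0025]
orientation: [-0.267, 3.129, -0.0]
contact_force: [-0.8, 1.1, 7.0]
grip_width: 0.0352
gripper_force: 59.7
```

Emit:
servo_tool:
  turn:
    - [0,0,0]
    - [0,0,0]
    - [0,0,0]
    - [0,0,0]
    - [0,0,0]
  slide:
    - [0,0,0.4]
    - [0,0,1.4]
    - [0,0,2.6]
    - [0,0,3.8]
    - [0,0,3.8]
  hand: [0.3,0.3,0.3,0.3,0.3]

```text
clock: 6.0
tcp_pos: [0.4284, -0.1609, 0.1185]
orientation: [-0.267, 3.125, -0.002]
contact_force: [0.3, 0.0, -3.5]
grip_width: 0.0351
gripper_force: 60.5
```

Emit:
servo_tool:
  turn:
    - [0,0,0]
    - [0,0,-0.1]
    - [0,0,-0.2]
    - [0,0,-0.3]
    - [0,0,-0.36]
    - [0,0,-0.36]
    - [0,0,-0.36]
    - [0,0,-0.36]
  slide:
    - [0.7,1.7,0]
    - [1.4,3.4,0]
    - [1.6,5.1,0]
    - [1.6,6.8,0]
    - [1.4,8.5,0]
    - [1,10.2,0]
    - [0.6,11.9,0]
    - [0.18,13.6,0]
  hand: [0.3,0.3,0.3,0.3,0.3,0.3,0.3,0.3]

```text
clock: 7.0
tcp_pos: [0.4308, 0.2486, 0.1148]
orientation: [0.218, -3.133, 0.001]
contact_force: [-0.2, 0.3, -2.8]
grip_width: 0.0354
gripper_force: 60.5
```

Emit:
servo_tool:
  turn:
    - [0,0,0]
    - [0,0,0]
    - [0,0,0]
  slide:
    - [0,0.4,0]
    - [0,0.46,0]
    - [0,0.46,0]
  hand: [0.3,0.3,0.3]

```text
clock: 7.38
tcp_pos: [0.4323, 0.2595, 0.1153]
orientation: [0.215, -3.133, 0.002]
contact_force: [0.1, -0.3, -1.3]
grip_width: 0.0353
gripper_force: 60.6
```

```bash
python3 - <<'E'
from h import *
o=r.get_obs(); im,d,c=grab("wrist"); W=cloud(d,c); np.savez("/tmp/w4",im=im,W=W); save("w4",im)
print(o["tcp_pos"],o["orientation"],o["contact_force"],o["grip_width"])
E
```

```text
[0.43225536 0.25948658 0.11527443] [ 2.14769151e-01 -3.13327781e+00  2.22928319e-03] [ 0.09032706 -0.26146103 -1.26875733] 0.03531332205048066
```

View pics/w4.png

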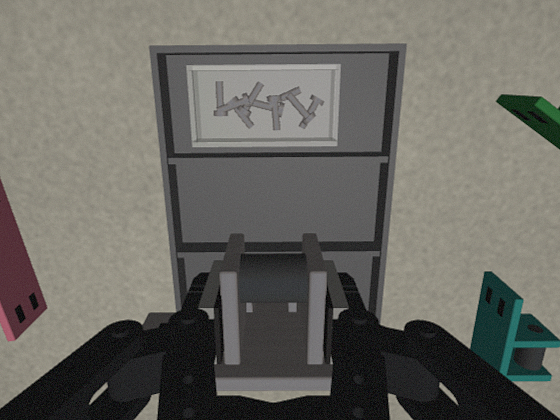

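The bracket is held square, with cheeks at (222–325, 235–365), above the middle compartment. Lowering it in.

Emit:
servo_tool:
  turn:
    - [0,0,0]
    - [0,0,0]
    - [0,0,0.05]
    - [0,0,0.05]
    - [0,0,0.05]
    - [0,0,0.05]
    - [0,0,0.05]
    - [0,0,0.05]
  slide:
    - [0,0.12,-0.8]
    - [0,0.12,-1.6]
    - [0,0.12,-2.3]
    - [0,0.12,-2.9]
    - [0,0.12,-3.3]
    - [0,0.12,-3.5]
    - [0,0.12,-3.57]
    - [0,0.12,-3.57]
  hand: [0.3,0.3,0.3,0.3,0.3,0.3,0.3,0.3]

```text
clock: 8.43
tcp_pos: [0.4324, 0.2651, 0.009]
orientation: [-0.225, 3.133, 0.0]
contact_force: [-0.3, -0.4, -2.3]
grip_width: 0.0353
gripper_force: 60.7
```

Emit:
servo_tool:
  turn:
    - [0,0,0]
    - [0,0,0]
  slide:
    - [0,0,-0.04]
    - [0,0,-0.04]
  hand: [0.3,0.3]

```text
clock: 8.68
tcp_pos: [0.4322, 0.2652, 0.0077]
orientation: [-0.225, 3.133, 0.0]
contact_force: [-0.3, 0.1, -2.1]
grip_width: 0.0352
gripper_force: 60.7
```

Emit:
servo_tool:
  turn:
    - [0,0,0]
    - [0,0,0]
  slide:
    - [0,0,-0.04]
    - [0,0,-0.06]
  hand: [0.3,0.3]

```text
clock: 8.93
tcp_pos: [0.4323, 0.2652, 0.0065]
orientation: [-0.225, 3.133, 0.0]
contact_force: [-4.3, -2.4, 15.5]
grip_width: 0.0353
gripper_force: 62.6
```

Emit:
servo_tool:
  turn:
    - [0,0,0]
    - [0,0,0]
    - [0,0,0]
    - [0,0,0]
    - [0,0,0]
    - [0,0,0]
  slide:
    - [0,0,0]
    - [0,0,0]
    - [0,0,0]
    - [0,0,0]
    - [0,0,0]
    - [0,0,0]
  hand: [0.5,0.7,0.8,0.8,0.8,0.8]

```text
clock: 9.68
tcp_pos: [0.4321, 0.265, 0.0057]
orientation: [0.225, -3.133, -0.0]
contact_force: [-0.8, 0.4, -1.1]
grip_width: 0.0683
gripper_force: 0.0
```

Emit:
servo_tool:
  turn:
    - [0,0,0]
    - [0,0,0]
    - [0,0,0]
    - [0,0,0]
    - [0,0,0]
    - [0,0,0]
    - [0,0,0]
  slide:
    - [0,0,0.5]
    - [0,0,1]
    - [0,0,2]
    - [0,0,3.2]
    - [0,0,4.4]
    - [0,0,4.4]
    - [0,0,4.4]
  hand: [0.8,0.8,0.8,1,1,1,1]

```text
clock: 10.55
tcp_pos: [0.4319, 0.2649, 0.1381]
orientation: [-0.225, 3.133, 0.001]
contact_force: [0.2, -0.6, -0.3]
grip_width: 0.0852
gripper_force: 0.0
```

```bash
python3 - <<'E'
from h import *
o=r.get_obs(); im,d,c=grab("wrist"); W=cloud(d,c); np.savez("/tmp/w5",im=im,W=W); save("w5",im)
print(o["tcp_pos"],o["orientation"],o["contact_force"],o["grip_width"])
ex=np.array([np.cos(np.radians(8.15)),np.sin(np.radians(8.15))]); ey=np.array([-ex[1],ex[0]])
P=W.reshape(-1,3); P=P[np.isfinite(P[:,0])]; a=(P[:,:2]-[.4328,.2634])@ex; b=(P[:,:2]-[.4328,.2634])@ey
for n,lo,hi in(("old",-.033,.033),("new",.035,.098)):
    Q=P[(a>lo)&(a<hi)&(abs(b)<.07)&(P[:,2]>.031)&(P[:,2]<.055)]; rect(n,Q); F=Q[Q[:,2]>.0415]; rect("fl",F); yaw_fit(F,n)
E
```

```text
[0.43194254 0.26488885 0.13807725] [-2.25174085e-01  3.13312590e+00  5.89224612e-04] [ 0.17289648 -0.6019839  -0.3144624 ] 0.08520399919070332
old 3490 [0.4395 0.2598 0.0393] [435. 253.] [44.3 86. ] 8.59
fl 1181 [0.4531 0.2554 0.0447] [437.  253.2] [40.4 85.7] 8.45
old yaw 8.68 [0.45313382 0.25544158]
new 3883 [0.5037 0.268  0.0394] [495.6 266.7] [ 45.3 111.9] 10.44
fl 1418 [0.5134 0.2699 0.0445] [514.2 269.9] [  7.8 111.4] 10.15
new yaw 10.63 [0.51398098 0.26490337]
```

View pics/w5.png

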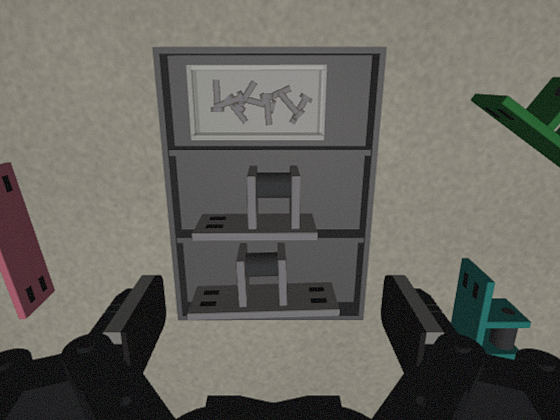

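The old bracket stands level in the middle compartment at (192–318, 167–238) and is released. The new one is at (187–340, 243–318) in the end compartment. Fetching it.

Emit:
servo_tool:
  turn:
    - [0,0,0.2]
    - [0,0,0.4]
    - [0,0,0.4]
    - [0,0,0.4]
    - [0,0,0.4]
    - [0,0,0.4]
    - [0,0,0.4]
    - [0,0,0.4]
  slide:
    - [1.1,0.06,0]
    - [2.12,0.06,0]
    - [2.12,0.06,-0.8]
    - [2.12,0.06,-1.8]
    - [2.12,0.06,-2.8]
    - [2.12,0.06,-3.6]
    - [2.12,0.06,-4.1]
    - [2.12,0.06,-4.36]
  hand: [0.8,0.8,0.8,0.8,0.8,0.8,0.8,0.8]

```text
clock: 11.6
tcp_pos: [0.4952, 0.2664, 0.0057]
orientation: [0.28, -3.128, 0.001]
contact_force: [0.1, -0.2, -0.1]
grip_width: 0.0685
gripper_force: 0.0
```

Emit:
servo_tool:
  turn:
    - [0,0,0]
    - [0,0,0]
    - [0,0,0]
    - [0,0,0]
    - [0,0,0]
    - [0,0,0]
    - [0,0,0]
    - [0,0,0]
  slide:
    - [0,0,0]
    - [0,0,0]
    - [0,0,0]
    - [0,0,0]
    - [0,0,0]
    - [0,0,0]
    - [0,0,0]
    - [0,0,0]
  hand: [0.8,0.5,0.3,0.3,0.3,0.3,0.3,0.3]
  squeeze: 80

```text
clock: 12.6
tcp_pos: [0.4964, 0.267, 0.008]
orientation: [-0.279, 3.128, 0.001]
contact_force: [-1.4, -1.0, 5.7]
grip_width: 0.0347
gripper_force: 80.7
```

Emit:
servo_tool:
  turn:
    - [0,0,0]
    - [0,0,0]
    - [0,0,0]
    - [0,0,0]
    - [0,0,0]
  slide:
    - [0,0,0.4]
    - [0,0,1.2]
    - [0,0,2.2]
    - [0,0,3.2]
    - [0,0,3.8]
  hand: [0.3,0.3,0.3,0.3,0.3]

```text
clock: 13.22
tcp_pos: [0.496, 0.267, 0.1228]
orientation: [-0.28, 3.128, 0.001]
contact_force: [0.2, -0.6, -3.6]
grip_width: 0.0347
gripper_force: 80.0
```

Emit:
servo_tool:
  turn:
    - [0,0,-0.3]
    - [0,0,-0.6]
    - [0,0,-0.9]
    - [0,0,-1.2]
    - [0,0,-1.5]
    - [0,0,-1.7]
    - [0,0,-1.7]
    - [0,0,-1.7]
  slide:
    - [0.7,-1,0]
    - [1.3,-2,0]
    - [2,-3,0]
    - [2.6,-4,0]
    - [3,-4.8,0]
    - [3.3,-5.38,0]
    - [3.3,-5.38,0]
    - [3.3,-5.38,0]
  hand: [0.3,0.3,0.3,0.3,0.3,0.3,0.3,0.3]

```text
clock: 14.22
tcp_pos: [0.594, 0.107, 0.1207]
orientation: [0.05, -3.14, -0.001]
contact_force: [0.1, 0.3, -2.9]
grip_width: 0.0348
gripper_force: 80.2
```

```bash
python3 - <<'E'
from h import *
o=r.get_obs(); im,d,c=grab("wrist"); W=cloud(d,c); np.savez("/tmp/w6",im=im,W=W); save("w6",im)
t=o["tcp_pos"]; print(t,o["orientation"],o["contact_force"],o["moment"],o["grip_width"])
P=W.reshape(-1,3); P=P[np.isfinite(P[:,0])]-t
Q=P[(P[:,0]>-.05)&(P[:,0]<.035)&(abs(P[:,1])<.07)&(P[:,2]>.022)&(P[:,2]<.05)]
F=Q[(Q[:,0]>.008)&(Q[:,2]>.031)]; rect("fl top (rel mm)",F)
for s in(-.05,-.04,-.03,.03,.04,.05):
    S=F[abs(F[:,1]-s)<.003]; print(s,len(S),S.mean(0).round(4) if len(S) else "")
C=Q[(Q[:,0]<.0)&(abs(Q[:,1])<.02)]; rect("cheeks",C)
E
```

```text
[0.59402207 0.10701358 0.12071712] [ 5.01159305e-02 -3.14031516e+00 -1.48463430e-03] [ 0.14161749  0.34549969 -2.93238724] [ 0.05855485  0.01732797 -0.06165654] 0.03483781885446682
fl top (rel mm) 3123 [0.0164 0.0007 0.0354] [15.2  1. ] [14.5 41.8] 0.08
-0.05 0 
-0.04 0 
-0.03 0 
0.03 0 
0.04 0 
0.05 0 
cheeks 6236 [-0.0125  0.0002  0.0296] [-11.7   0. ] [40.  23.3] 89.98
```

View pics/w6.png

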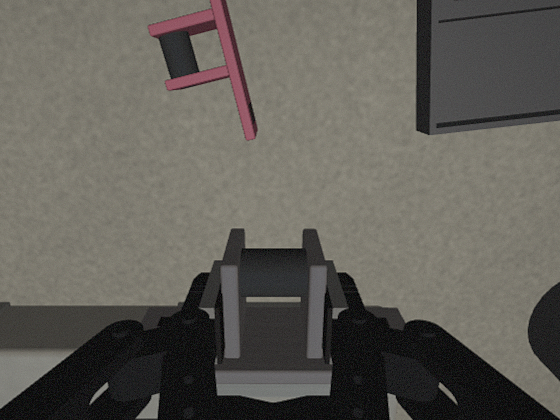

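The new bracket is held square in the fingers, flange toward the door at (215–332, 365–397). Lowering it to pad height, short of the pad.

Emit:
servo_tool:
  turn:
    - [0,0,0]
    - [0,0,0]
    - [0,0,0]
    - [0,0,0]
    - [0,0,0]
    - [0,0,0]
    - [0,0,0]
  slide:
    - [0,-0.05,-0.7]
    - [0,-0.05,-1.5]
    - [0,-0.05,-2.2]
    - [0.2,-0.05,-2.55]
    - [0.6,-0.05,-2.55]
    - [0.6,-0.05,-2.55]
    - [0.6,-0.05,-2.55]
  hand: [0.3,0.3,0.3,0.3,0.3,0.3,0.3]

```text
clock: 15.15
tcp_pos: [0.6133, 0.104, 0.0452]
orientation: [-0.047, 3.14, 0.001]
contact_force: [0.0, -0.1, -3.4]
grip_width: 0.0349
gripper_force: 80.2
```

```bash
python3 - <<'E'
from h import *
o=r.get_obs(); print(o["tcp_pos"],o["orientation"],o["contact_force"])
im,d,c=grab("wrist"); W=cloud(d,c); save("w7",im); P=W.reshape(-1,3); P=P[np.isfinite(P[:,0])]
t=o["tcp_pos"]; Q=P[(abs(P[:,1]-t[1])<.012)&(P[:,0]>t[0]+.012)&(P[:,0]<t[0]+.028)]
print("flange top z centre",np.percentile(Q[:,2],[50,80,90,95,99]).round(4),"back x",np.percentile(Q[Q[:,2]>.075,0],[50,90,98]).round(4))
for s in(-1,1):
    E=P[(s*(P[:,1]-t[1])>.02)&(s*(P[:,1]-t[1])<.062)&(P[:,0]>t[0])&(P[:,0]<t[0]+.03)&(P[:,2]>.05)&(P[:,2]<.09)]
    print(s,len(E),np.percentile(E,[1,50,99],axis=0).round(4) if len(E) else "")
im,d,c=grab("scene"); W=cloud(d,c); save("s2",im); P=W.reshape(-1,3); P=P[np.isfinite(P[:,0])]
B=P[(abs(P[:,1]-.107)<.065)&(P[:,0]>.615)&(P[:,0]<.645)&(P[:,2]>.06)&(P[:,2]<.09)]
for y in np.arange(.04,.18,.01):
    S=B[abs(B[:,1]-y)<.004]
    if len(S): print(y.round(3),len(S),S[:,2].max().round(4),np.median(S[:,0]).round(4))
c=r.get_calibration("scene"); f=210/np.tan(np.radians(c["fovy"])/2)
x=c["R"]@np.array([.64,.107,.06])+c["t"]; u,v=(x[:2]/x[2]*f+[c["cx"],c["cy"]]).astype(int); print(u,v)
save("s2c",cv2.resize(im[v-50:v+50,u-66:u+66],(792,600),interpolation=cv2.INTER_CUBIC))
E
```

```text
[0.61330203 0.10402388 0.0451586 ] [-4.69397453e-02  3.14016923e+00  5.32592308e-04] [ 0.00966035 -0.08683315 -3.42101759]
flange top z centre [0.0704 0.0813 0.0822 0.0825 0.0831] back x [0.6294 0.6331 0.6343]
-1 308 [[0.6287 0.0497 0.0503]
 [0.63   0.0551 0.0543]
 [0.631  0.0611 0.059 ]]
1 384 [[0.6222 0.1241 0.0502]
 [0.6275 0.1534 0.0552]
 [0.6337 0.1601 0.0847]]
0.05 6 0.0818 0.6341
0.06 21 0.0835 0.6347
0.07 23 0.0833 0.6343
0.08 29 0.0881 0.6332
0.09 47 0.0899 0.6239
0.1 21 0.0831 0.6331
0.11 20 0.0852 0.6335
0.12 30 0.0833 0.6326
0.13 37 0.0892 0.631
0.14 31 0.0855 0.6324
0.15 21 0.0825 0.6319
0.16 26 0.0853 0.6311
262 252
```

View pics/s2c.png

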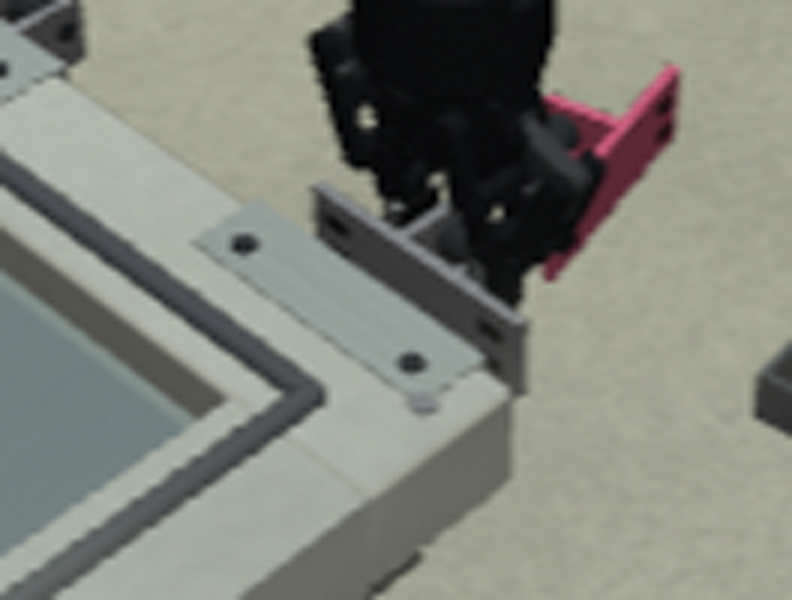

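The flange faces the pad, level and parallel, with both ears at flap-end height. It needs about 1.3 mm lower, 1.5 mm to +y, and the gap is about 23 mm.

Emit:
servo_tool:
  turn:
    - [0,0,0]
    - [0,0,0]
    - [0,0,0]
    - [0,0,0]
    - [0,0,0]
    - [0,0,0]
  slide:
    - [0,0.06,-0.045]
    - [0.2,0.06,-0.045]
    - [0.4,0.06,-0.045]
    - [0.6,0.06,-0.045]
    - [0.68,0.06,-0.045]
    - [0.68,0.06,-0.045]
  hand: [0.3,0.3,0.3,0.3,0.3,0.3]

```text
clock: 16.0
tcp_pos: [0.6333, 0.1056, 0.043]
orientation: [0.047, -3.141, 0.0]
contact_force: [0.1, 0.4, -3.2]
grip_width: 0.0349
gripper_force: 80.2
```

Emit:
servo_tool:
  turn:
    - [0,0,0]
    - [0,0,0]
  slide:
    - [0.04,0,0]
    - [0.04,0,0]
  hand: [0.3,0.3]

```text
clock: 16.25
tcp_pos: [0.6343, 0.1057, 0.0431]
orientation: [0.047, -3.141, -0.0]
contact_force: [0.1, -0.5, -3.6]
grip_width: 0.0348
gripper_force: 80.2
```

Emit:
servo_tool:
  turn:
    - [0,0,0]
    - [0,0,0]
    - [0,0,0]
  slide:
    - [0.02,0,0.015]
    - [0.04,0,0.015]
    - [0.04,0,0.015]
  hand: [0.3,0.3,0.3]

```text
clock: 16.62
tcp_pos: [0.6356, 0.1057, 0.0436]
orientation: [-0.047, 3.141, 0.0]
contact_force: [0.2, 0.2, -3.2]
grip_width: 0.0346
gripper_force: 80.2
```

Emit:
servo_tool:
  turn:
    - [0,0,0]
    - [0,0,0]
  slide:
    - [0.02,0,0]
    - [0.02,0,0]
  hand: [0.3,0.3]

```text
clock: 16.88
tcp_pos: [0.636, 0.1057, 0.0434]
orientation: [0.047, -3.141, -0.0]
contact_force: [-0.8, 0.4, -3.1]
grip_width: 0.0351
gripper_force: 80.3
```

Emit:
servo_tool:
  turn:
    - [0,0,0]
    - [0,0,0]
  slide:
    - [0.02,0,0]
    - [0.02,0,0]
  hand: [0.3,0.3]

```text
clock: 17.12
tcp_pos: [0.636, 0.1057, 0.0433]
orientation: [0.048, -3.14, 0.0]
contact_force: [-3.3, -0.7, -0.7]
grip_width: 0.0346
gripper_force: 80.4
```

Emit:
servo_tool:
  turn:
    - [0,0,0]
    - [0,0,0]
  slide:
    - [0.01,0,0]
    - [0.01,0,0]
  hand: [0.3,0.3]

```text
clock: 17.38
tcp_pos: [0.6361, 0.1057, 0.0433]
orientation: [0.048, -3.139, 0.0]
contact_force: [-5.3, -0.8, 0.4]
grip_width: 0.0354
gripper_force: 80.5
```

Emit:
servo_tool:
  turn:
    - [0,0,0]
    - [0,0,0]
    - [0,0,0]
    - [0,0,0]
  slide:
    - [0.01,0,0]
    - [0.02,0,0]
    - [0.02,0,0]
    - [0.02,0,0]
  hand: [0.3,0.3,0.3,0.3]

```text
clock: 17.88
tcp_pos: [0.6361, 0.1057, 0.0432]
orientation: [0.048, -3.138, 0.0]
contact_force: [-6.1, -0.9, 0.0]
grip_width: 0.035
gripper_force: 80.6
```

```bash
python3 - <<'E'
from h import *
o=r.get_obs(); print(o["tcp_pos"],o["orientation"],o["contact_force"],o["moment"])
im,d,c=grab("scene"); W=cloud(d,c); P=W.reshape(-1,3); P=P[np.isfinite(P[:,0])]
B=P[(abs(P[:,1]-.107)<.065)&(P[:,0]>.64)&(P[:,0]<.662)&(P[:,2]>.07)&(P[:,2]<.084)]
print(len(B),np.percentile(B[:,1],[1,99]).round(4))
save("s3",cv2.resize(im[202:302,201:333],(792,600),interpolation=cv2.INTER_CUBIC))
im,d,c=grab("wrist"); W=cloud(d,c); P=W.reshape(-1,3); P=P[np.isfinite(P[:,0])]
t=o["tcp_pos"]; Q=P[(abs(P[:,1]-t[1])<.012)&(P[:,0]>t[0]+.012)&(P[:,0]<t[0]+.021)]
print("top",np.percentile(Q[:,2],[90,95,99]).round(4))
E=P[(P[:,0]>t[0]+.010)&(P[:,0]<t[0]+.0195)&(abs(P[:,1]-t[1])<.065)&(P[:,2]>.045)&(P[:,2]<.084)]
print("ends",np.percentile(E[:,1],[.5,99.5]).round(4)); print(r.get_obs()["contact_force"])
E
```

```text
[0.63613851 0.10570237 0.04315908] [ 4.81044965e-02 -3.13824663e+00  4.15983212e-04] [-6.11067712 -0.92839224  0.04540687] [0.05820377 1.19228132 0.3576655 ]
56 [0.0721 0.1703]
top [0.0803 0.0807 0.0838]
ends [0.0525 0.1615]
[-5.64725752  0.11952088 -0.0679471 ]
```

View pics/s3.png

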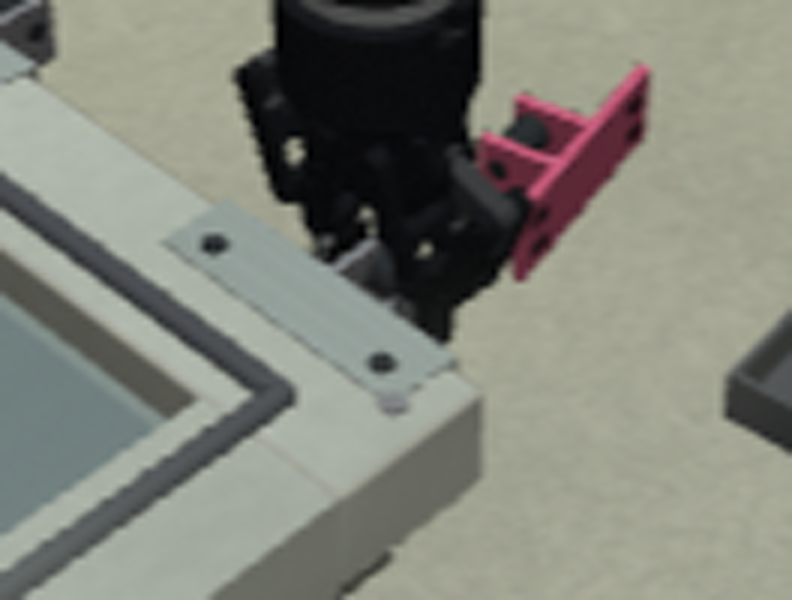

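Emit:
servo_tool:
  turn:
    - [0,0,0]
    - [0,0,0]
    - [0,0,0]
    - [0,0,0]
  slide:
    - [0.01,0,0]
    - [0.03,0,0]
    - [0.04,0,0]
    - [0.04,0,0]
  hand: [0.3,0.3,0.3,0.3]

```text
clock: 18.48
tcp_pos: [0.6362, 0.1057, 0.0429]
orientation: [0.049, -3.136, 0.001]
contact_force: [-9.9, -0.2, 1.2]
grip_width: 0.0346
gripper_force: 80.8
```

Emit:
servo_tool:
  turn:
    - [0,0,0]
    - [0,0,0]
    - [0,0,0]
    - [0,0,0]
  slide:
    - [0,0,0]
    - [0,0,0]
    - [0,0,0]
    - [0,0,0]
  hand: [0.3,0.3,0.3,0.3]

```text
clock: 18.98
tcp_pos: [0.6361, 0.1057, 0.0428]
orientation: [0.049, -3.136, 0.001]
contact_force: [-8.6, -1.1, 2.0]
grip_width: 0.035
gripper_force: 80.8
```

Emit:
servo_tool:
  turn:
    - [0,0,0]
    - [0,0,0]
    - [0,0,0]
    - [0,0,0]
    - [0,0,0]
    - [0,0,0]
    - [0,0,0]
    - [0,0,0]
  slide:
    - [0.01,0,0.01]
    - [0.015,0,0.02]
    - [0.015,0,0.02]
    - [0.015,0,0.02]
    - [0.015,0,0.02]
    - [0.015,0,0.02]
    - [0.015,0,0.02]
    - [0.015,0,0.02]
  hand: [0.3,0.3,0.3,0.3,0.3,0.3,0.3,0.3]

```text
clock: 19.98
tcp_pos: [0.6361, 0.1057, 0.0429]
orientation: [0.049, -3.135, 0.001]
contact_force: [-8.7, -0.2, -2.2]
grip_width: 0.0351
gripper_force: 80.2
```

Emit:
servo_tool:
  turn:
    - [0,0,0]
    - [0,0,0]
    - [0,0,0]
    - [0,0,0]
  slide:
    - [0,0,0]
    - [0,0,0]
    - [0,0,0]
    - [0,0,0]
  hand: [0.3,0.3,0.3,0.3]

```text
clock: 20.48
tcp_pos: [0.6361, 0.1057, 0.0429]
orientation: [0.049, -3.135, 0.001]
contact_force: [-10.4, 0.7, -1.3]
grip_width: 0.0348
gripper_force: 80.2
```

```bash
python3 - <<'E'
from h import *
F=[]
for i in range(12): r.grab_frame("top"); F.append(r.get_obs()["contact_force"])
print(np.round(np.mean(F,0),2),np.std(F,0).round(2))
E
```

```text
[-9.22 -0.46 -1.17] [0.72 0.38 0.72]
```

Emit:
servo_tool:
  turn:
    - [0,0,0]
    - [0,0,0]
    - [0,0,0]
    - [0,0,0]
  slide:
    - [0.01,0,0]
    - [0.01,0,0]
    - [0.01,0,0]
    - [0.01,0,0]
  hand: [0.3,0.3,0.3,0.3]

```text
clock: 21.58
tcp_pos: [0.6361, 0.1057, 0.0429]
orientation: [0.049, -3.134, 0.001]
contact_force: [-10.2, 0.4, -0.3]
grip_width: 0.0347
gripper_force: 80.5
```

```bash
python3 - <<'E'
from h import *
F=[]
for i in range(12): r.grab_frame("top"); F.append(r.get_obs()["contact_force"])
m=np.mean(F,0); print(np.round(m,2),r.get_obs()["tcp_pos"])
if -11<m[0]<-9: print(r.hand_in())
E
```

```text
[-9.87 -0.42 -0.37] [0.63606728 0.10569469 0.04290219]
the job is handed in; nothing more can be done
None
```

The old bracket is standing released in the tray's middle compartment, and the new one is held on the bare pad, centred to about 1 mm, with a push of about 9.9 N; the job was handed in at about 22 s and no verdict was returned.

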